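# Find the rocking jar lid and press it home

## Robot

A 7-joint arm with a two-finger parallel gripper is mounted at the origin on the work surface. World frame = base frame: x ahead of the robot, y to its left, z up, the work surface at z = 0. Lengths are in m, angles in rad, forces in N, time in s.
With the tool pointing down it reaches from about 0.4 to 0.85 m from the base axis. Payload 4.4 kg.
Tool frame: the origin (TCP) lies between the finger pads; the fingertips stand 8 mm ahead of it and the grasp point (between the pads) lies 11 mm behind it; y points along the fingers, z is the direction in which the jaws open and shut, and the axes are right-handed (so a half turn about y gives the same grasp; the last joint's range is limited). The gripper opens to 94 mm and grips with 3 to 60 N. Pads are 16 mm wide; open, the fingers measure 119 mm over their backs; the gripper's body (75 mm by 177 mm) begins 78 mm behind the grasp point.
Start: joints at [1.146, 0.628, 0.038, 1.517, -0.027, 0.996, -0.02], TCP at [0.228, -0.609, 0.213] pointing down, gripper open.
Joint ranges: [-3.06, 3.06], [-0.37, 2.12], [-1.25, 1.32], [0.18, 2.47], [-1.1, 4.24], [0.23, 1.98], [-2.94, 2.94]. Speed limits (rad/s): [2.57, 2.57, 3.14, 3.14, 3.14, 3.14, 3.14].

## Interface

Orientations are given as a unit quaternion [w, x, y, z].
In Python, from workcell import r gives the robot as it stands.
- The arm moves only by the tool send_rows, never from a script. Its argument "deltas" is a list that holds one entry, the list of rows, each a list of 7 numbers: the closure, from 0 (fully open) to 1 (shut), then the shift along the tool's x, y, z each as a share of 50 mm, from -1 to 1, then the turn, a rotation vector about the tool's x, y, z each as a share of 0.1 rad, from -1 to 1. In form: [[[claw, tx, ty, tz, rx, ry, rz], ...]]. A call has 1 to 20 rows; each row shifts and turns the commanded pose from where the row before left it, along the tool's axes as they then stand; what a row does not reach is not made up. A row lasts 1/10 s, in which the tool goes at most 50 mm and 8.59 degrees, less where a joint would pass 70% of its speed; a pose out of reach is approached as far as the arm can. A call with a number of a shift or a turn outside -1 to 1 is refused whole. A call with a gripper value outside its range is refused whole. The fingers move at their own pace and stop on an object; "force" is the grip in N (left out, the last holds). Time passes only in rows, so rows that do not move let the fingers close. It gives the time, the measured TCP pose, the force and the opening at its end, in the units of the state.
- r.get_obs(): the state, without advancing time (a new reading comes with each control period).
- r.capture(name): name is "side" or "top"; returns a dict with "frame" (400x640x3 uint8, blue, green, red), "camera_matrix" (3x3 intrinsics, pixels), "k1" (the pictures are not rectified: a ray, as slopes to the right and down, at radius r is drawn at 1 + k1 r^2 times it, then the intrinsics apply), "position" and "rotation" of the camera in the world. Camera axes: x right, y down, z forward; pixel columns grow to the right and rows downward; lengths in m; the calibration is good to about 2 mm. A picture is of the moment at which its call begins. There is no depth.
- r.finish_job(): hands the job in, once; it reports no verdict.
The state is a dict: "t": time; "joint_positions": joint angles; "joint_vel": joint speeds; "tau": joint torques, N m; "tool_pos": TCP position; "tcp_rot": TCP orientation; "wrist_force": force on the tool from outside, world axes, zero at the start; "moment": the same for the moment, N m; "width": finger opening in m.
Only numpy, scipy, OpenCV 4.12 (cv2) and the standard library are available. Lean on these libraries where they do the work, as an engineer would, in place of code of your own. Each camera call takes 0.05 s, during which the arm holds its last target. There are 200 camera calls.

## Task

One of the four specimen-jar lids in the wooden rack is not snapped on. Press gently on the edges of the lids, one after another, until you find the one that rocks, then press that lid down in its middle until it is fully home and level. Nothing is to be picked up; leave the stain bottle, the glass dish and the blue slide box where they are.

Things in the scene. Friction and masses are not known exactly. Their poses are not given: they have to be found in the camera images.
- lid_a: white round snap lid, green disc on top, one of four identical lids on glass jars; 68 mm diameter, 16 mm tall; origin at the centre of its flat top, z up, 80 to 86 mm above the table. The jars stand at different depths: neither height, looks, place nor name tells which lid is loose
- lid_b: another lid, same look, size and axes as lid_a. Any SOUND lid, pressed anywhere, stays level, gives evenly about 0.12 mm per newton on its seal (3 mm at most) and springs back
- lid_c: another lid, same look, size and axes as lid_a. The LOOSE lid (any of the four) also lies level at first, but 2 to 4 N within about 10 mm of its edge tips it 0.15 to 0.2 rad (that edge sinks about 6 mm); it tips back level when let go
- lid_d: another lid, same look, size and axes as lid_a. The LOOSE lid (any of the four), pressed within 8 mm of its middle, resists up to about 9 to 12 N, then slides 6 mm straight down onto a firm stop, where it stays and no longer rocks
- rack: light wooden block, 222 x 222 x 45 mm, fixed, that holds the four jars (fixed, 61 mm diameter) two by two; origin at the centre of its underside on the table, x and y along its sides. The lids' centres lie 52 mm either side of its centre along x and y
- stain: loose amber bottle with black cap, 38 mm diameter, 85 mm tall, beside the rack; origin at the centre of its underside; leave alone
- dish: loose round open clear glass dish with a leaf in it, 86 mm diameter, 15 mm tall, beside the rack; origin at the centre of its underside; leave alone
- slides: loose blue slide box with a white label on top, 85 x 45 x 32 mm, beyond the rack; origin at the centre of its underside; leave alone

How it is judged:
By the outcome, as a careful person would: the job done as asked, in the order asked, and still so for the second after the job is handed in, with the robot touching nothing.
It also fails if it takes over 51 s, if anything falls off the work surface, if the arm or the gripper's body presses on something with over 40 N, if the wrist force passes 120 N, or if a joint passes its speed limit or range.

## Working session

There is one attempt and no reset: what is moved stays moved. The work goes in short steps, Python scripts to look and compute and a tool call to move; the robot and the scene stay as the last step left them, time stands still between calls to the robot, and variables do not carry over. Pictures are saved under pics/ and viewed, about 8 in all and at most 12, crops included, and the job is handed in when it is done.

Besides the shell and the picture viewer there is one more tool, called after "Call:" by a JSON object that holds its "op" and its "data". send_rows: Moves the arm, as the interface text tells. Its arguments: {"type":"object","properties":{"deltas":{"type":"array"},"force":{"type":"number"}},"required":["deltas"]}

```bash
mkdir -p pics
cat > h.py <<'E'
import numpy as np, cv2
from workcell import r
def ray(c,u,v):
    K=np.array(c["camera_matrix"],float);k=float(c["k1"])
    d=np.array([(u-K[0,2])/K[0,0],(v-K[1,2])/K[1,1]]);s=d.copy()
    for _ in range(30): s=d/(1+k*(s@s))
    return np.array(c["position"]),np.array(c["rotation"])@np.array([s[0],s[1],1])
def onz(c,u,v,z):
    p,d=ray(c,u,v); return p+d*(z-p[2])/d[2]
E
python3 - <<'E'
from h import *
o=r.get_obs();print({k:np.round(v,3) for k,v in o.items()})
for n in("top","side"):
    c=r.capture(n);cv2.imwrite(f"pics/{n}0.png",c["frame"]);print(n,c["camera_matrix"],c["k1"],c["position"],c["rotation"])
    hsv=cv2.cvtColor(c["frame"],cv2.COLOR_BGR2HSV)
    m=cv2.inRange(hsv,(40,60,40),(85,255,255))
    for q in cv2.findContours(m,0,2)[0]:
        if cv2.contourArea(q)>60:
            e=cv2.fitEllipse(q);print(cv2.contourArea(q),np.round(e[0],1),np.round(e[1],1),np.round(onz(c,*e[0],.083),4))
E
```

```text
{'t': np.float64(0.0), 'joint_positions': array([ 1.146,  0.629,  0.038,  1.518, -0.027,  0.996, -0.02 ]), 'joint_vel': array([-0.   ,  0.001,  0.   , -0.001,  0.001,  0.001,  0.001]), 'tau': array([-1.0000e-03, -5.4972e+01,  1.1430e+00, -1.8663e+01, -5.2000e-02,
        2.4000e-02,  0.0000e+00]), 'tool_pos': array([ 0.228, -0.608,  0.213]), 'tcp_rot': array([ 0.126, -0.126,  0.696, -0.695]), 'wrist_force': array([ 0.198, -0.35 , -0.509]), 'moment': array([-0.029, -0.002,  0.037]), 'width': np.float64(0.094)}
top [[430.96890262   0.         322.38926841]
 [  0.         430.96890262 204.32388989]
 [  0.           0.           1.        ]] 0.03701396786197852 [0.51766508 0.01088107 1.08624451] [ 0.0294322  -0.70592315  0.70724806 -0.02462586]Traceback (most recent call last):
  File "<stdin>", line 9, in <module>
  File "h.py", line 9, in onz
    p,d=ray(c,u,v); return p+d*(z-p[2])/d[2]
        ~~~^^^^^^^
  File "h.py", line 7, in ray
    return np.array(c["position"]),np.array(c["rotation"])@np.array([s[0],s[1],1])
                                   ~~~~~~~~~~~~~~~~~~~~~~~^~~~~~~~~~~~~~~~~~~~~~~~
ValueError: matmul: Input operand 1 has a mismatch in its core dimension 0, with gufunc signature (n?,k),(k,m?)->(n?,m?) (size 3 is different from 4)
```

View pics/top0.png

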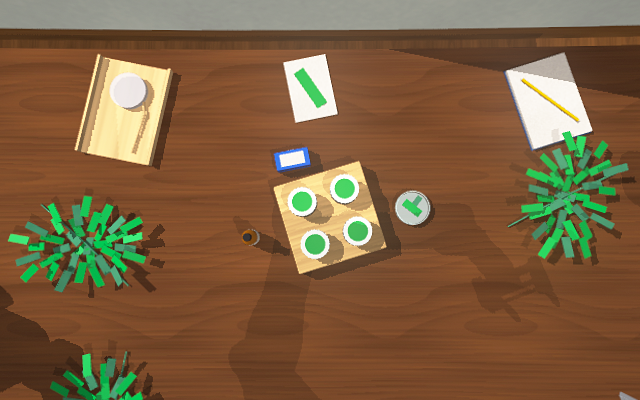

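The top view shows lids near (302,201), (344,188), (315,244) and (358,231). The stain bottle is at (250,237), the dish at (412,208) and the slide box at (292,159). The camera rotation comes as a quaternion, so I'll fix the helper for that.

```bash
sed -i 's/np.array(c\["rotation"\])@/R.from_quat(c["rotation"],scalar_first=True).as_matrix()@/; 1a from scipy.spatial.transform import Rotation as R' h.py
cat >> h.py <<'E'
def tri(a,ua,b,ub):
    p,d=ray(a,*ua);q,e=ray(b,*ub);d/=np.linalg.norm(d);e/=np.linalg.norm(e)
    s=np.linalg.lstsq(np.c_[d,-e],q-p,rcond=None)[0];x,y=p+s[0]*d,q+s[1]*e
    return (x+y)/2,np.linalg.norm(x-y)
def discs(c):
    hsv=cv2.cvtColor(c["frame"],cv2.COLOR_BGR2HSV)
    m=cv2.inRange(hsv,(40,60,40),(85,255,255));L=[]
    for q in cv2.findContours(m,0,2)[0]:
        if cv2.contourArea(q)>100 and len(q)>5:
            e=cv2.fitEllipse(q)
            if cv2.contourArea(q)/(np.pi/4*e[1][0]*e[1][1])>.9: L.append((e,cv2.contourArea(q)))
    return L
E
python3 - <<'E'
from h import *
C={}
for n in("top","side"):
    c=C[n]=r.capture(n);cv2.imwrite(f"pics/{n}1.png",c["frame"]);print(n,np.round(c["position"],3))
    for e,a in discs(c): print(a,np.round(e[0],1),np.round(e[1],1),np.round(onz(c,*e[0],.083),4))
T=discs(C["top"]);S=discs(C["side"])
for e,_ in T:
    for f,_ in S:
        x,d=tri(C["top"],e[0],C["side"],f[0])
        if d<.006 and .06<x[2]<.11: print("tri",np.round(e[0]),np.round(f[0]),np.round(x,4),round(d,4))
print(R.from_quat(r.get_obs()["tcp_rot"],scalar_first=True).as_matrix().round(3))
E
```

```text
top [0.518 0.011 1.086]
299.5 [314.8 243.9] [19.5 20.1] [0.5026 0.0354 0.083 ]
298.5 [357.4 230.6] [19.6 20. ] [ 0.5332 -0.0636  0.083 ]
292.0 [301.6 201. ] [19.3 19.7] [0.6024 0.0662 0.083 ]
290.0 [344.1 188. ] [19.3 19.5] [ 0.6327 -0.0333  0.083 ]
side [0.121 0.603 0.577]
349.5 [376.7 219.4] [16.1 28.1] [0.5002 0.0392 0.083 ]
298.0 [320.6 202.7] [14.7 26.6] [0.6039 0.064  0.083 ]
256.0 [395.6 188.8] [13.1 25.6] [ 0.5303 -0.06    0.083 ]
223.5 [343.3 175.3] [12.2 23.9] [ 0.6329 -0.0339  0.083 ]
tri [315. 244.] [377. 219.] [0.5026 0.0355 0.0798] 0.0002
tri [357. 231.] [396. 189.] [ 0.533  -0.064   0.0799] 0.0005
tri [302. 201.] [321. 203.] [0.6021 0.0661 0.0848] 0.0002
tri [344. 188.] [343. 175.] [ 0.6326 -0.0334  0.0834] 0.0002
[[-0.936 -0.     0.351]
 [-0.351  0.001 -0.936]
 [-0.    -1.    -0.001]]
```

View pics/side1.png

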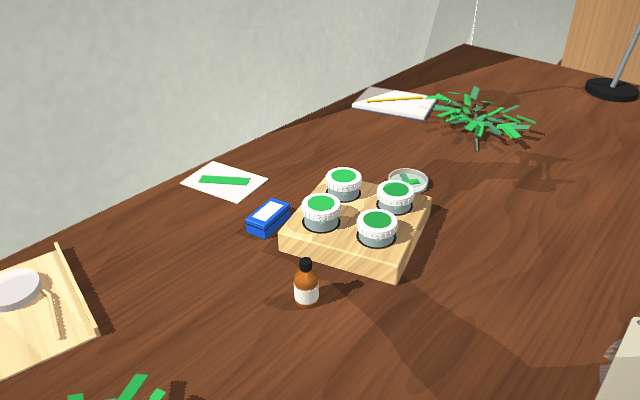

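Both views agree to within 0.5 mm. The lid tops are at about z 0.080, 0.080, 0.085 and 0.083, and the spacing is 104 mm as expected. Next I'll shut the fingers and go above the near edge of lid B (0.533, -0.064).

Call:
{"op": "send_rows", "data": {"deltas": [[[1,-0.5,0,-0.45,0,0,0],[1,-0.5,0,-0.45,0,0,0],[1,-0.5,0,-0.45,0,0,0],[1,-0.5,0,-0.45,0,0,0],[1,-0.5,0,-0.45,0,0,0],[1,-0.5,0,-0.45,0,0,0],[1,-0.5,0,-0.45,0,0,0],[1,-0.5,0,-0.45,0,0,0],[1,-0.5,0,-0.45,0,0,0],[1,-0.5,0,-0.45,0,0,0],[1,-0.5,0,-0.45,0,0,0],[1,-0.5,0,-0.45,0,0,0],[1,-0.5,0,-0.45,0,0,0],[1,-0.5,0,-0.45,0,0,0],[1,-0.5,0,-0.45,0,0,0],[1,-0.5,0,-0.45,0,0,0],[1,-0.5,0,-0.45,0,0,0],[1,-0.4,0,-0.4,0,0,0]]], "force": 20}}

```text
t: 1.95
tool_pos: [0.5043, -0.0736, 0.2134]
tcp_rot: [0.127, -0.126, 0.696, -0.696]
wrist_force: [1.0, 0.0, -0.3]
width: -0.0001
```

```bash
cat >> h.py <<'E'
L=dict(A=(.5026,.0355,.080),B=(.533,-.064,.080),C=(.602,.066,.085),D=(.6326,-.0334,.0832))
def st(tgt=None,z=None,off=0.033):
    o=r.get_obs();M=R.from_quat(o["tcp_rot"],scalar_first=True).as_matrix()
    print("t",round(float(o["t"]),2),"pos",np.round(o["tool_pos"],4),"tip z",round(float(o["tool_pos"][2]+.008*M[2,1]),4),"F",np.round(o["wrist_force"],2),"w",round(float(o["width"]),4),"tiltxz",np.round(M[2,[0,2]],4))
    if tgt:
        p=np.array(L[tgt]);ux=M[:,0]*[1,1,0];g=p+off*ux
        g[2]=z+.008
        print("need (units of 50mm)",np.round(M.T@(g-o["tool_pos"])/.05,3))
E
python3 -c "from h import *;st('B',.09)"
```

```text
t 1.95 pos [ 0.5043 -0.0736  0.2134] tip z 0.2054 F [ 1.02  0.02 -0.35] w -0.0001 tiltxz [-0.0003 -0.0003]
need (units of 50mm) [0.057 2.308 0.023]
```

Call:
{"op": "send_rows", "data": {"deltas": [[[1,0.06,0.5,0.02,0,0,0],[1,0,0.5,0,0,0,0],[1,0,0.5,0,0,0,0],[1,0,0.5,0,0,0,0],[1,0,0.25,0,0,0,0],[1,0,0.05,0,0,0,0],[1,0,0,0,0,0,0],[1,0,0,0,0,0,0]]]}}

```text
t: 2.75
tool_pos: [0.5018, -0.0776, 0.0992]
tcp_rot: [-0.127, 0.126, -0.696, 0.696]
wrist_force: [-0.0, 0.4, 0.3]
width: 0.0003
```

```bash
python3 -c "from h import *;st('B',.08)"
```

```text
t 2.75 pos [ 0.5018 -0.0776  0.0992] tip z 0.0912 F [-0.    0.45  0.34] w 0.0003 tiltxz [-0.0012  0.0006]
need (units of 50mm) [-0.02   0.224 -0.035]
```

Call:
{"op": "send_rows", "data": {"deltas": [[[1,0,0.1,0,0,0,0],[1,0,0.06,0,0,0,0],[1,0,0.02,0,0,0,0],[1,0,0.02,0,0,0,0],[1,0,0,0,0,0,0]]]}}

```text
t: 3.25
tool_pos: [0.5011, -0.0775, 0.0885]
tcp_rot: [0.126, -0.126, 0.696, -0.696]
wrist_force: [0.1, -0.6, 1.5]
width: 0.0003
```

Call:
{"op": "send_rows", "data": {"deltas": [[[1,0,0.02,0,0,0,0],[1,0,0,0,0,0,0]]]}}

```text
t: 3.45
tool_pos: [0.5012, -0.0775, 0.0878]
tcp_rot: [-0.126, 0.126, -0.696, 0.696]
wrist_force: [-1.7, -0.3, 5.1]
width: 0.0001
```

Call:
{"op": "send_rows", "data": {"deltas": [[[1,0,0.02,0,0,0,0],[1,0,0,0,0,0,0]]]}}

```text
t: 3.65
tool_pos: [0.5012, -0.0775, 0.0872]
tcp_rot: [-0.126, 0.126, -0.696, 0.696]
wrist_force: [-1.1, 0.4, 9.0]
width: 0.0007
```

```bash
python3 -c "from h import *;st('D',.093)"
```

```text
t 3.65 pos [ 0.5012 -0.0775  0.0872] tip z 0.0792 F [-1.06  0.41  8.96] w 0.0007 tiltxz [-0.0003  0.0002]
need (units of 50mm) [-2.11  -0.275  0.096]
```

Lid B is firm: 9 N at about 1.2 mm, with no tipping. Moving to lid D.

Call:
{"op": "send_rows", "data": {"deltas": [[[1,0,-0.4,0,0,0,0],[1,0,-0.3,0,0,0,0],[1,-0.4,0,0.02,0,0,0],[1,-0.4,0,0.02,0,0,0],[1,-0.4,0,0.02,0,0,0],[1,-0.4,0,0.02,0,0,0],[1,-0.4,0,0.02,0,0,0],[1,-0.11,0.2,0,0,0,0],[1,0,0.2,0,0,0,0],[1,0,0,0,0,0,0]]]}}

```text
t: 4.65
tool_pos: [0.5988, -0.0455, 0.0992]
tcp_rot: [0.124, -0.128, 0.696, -0.695]
wrist_force: [-1.1, -0.1, -0.1]
width: 0.0007
```

```bash
python3 -c "from h import *;st('D',.0832)"
```

```text
t 4.65 pos [ 0.5988 -0.0455  0.0992] tip z 0.0912 F [-1.1  -0.08 -0.13] w 0.0007 tiltxz [ 0.0051 -0.0017]
need (units of 50mm) [-0.058  0.159  0.011]
```

Call:
{"op": "send_rows", "data": {"deltas": [[[1,-0.05,0.08,0.01,0,0,0],[1,0,0.04,0,0,0,0],[1,0,0.02,0,0,0,0],[1,0,0.02,0,0,0,0],[1,0,0,0,0,0,0]]]}}

```text
t: 5.15
tool_pos: [0.6041, -0.0448, 0.0936]
tcp_rot: [-0.126, 0.126, -0.696, 0.696]
wrist_force: [0.7, 0.8, 0.1]
width: 0.0003
```

Call:
{"op": "send_rows", "data": {"deltas": [[[1,0,0.02,0,0,0,0],[1,0,0,0,0,0,0]]]}}

```text
t: 5.35
tool_pos: [0.6042, -0.0447, 0.0925]
tcp_rot: [-0.126, 0.126, -0.696, 0.696]
wrist_force: [1.1, -0.3, -0.4]
width: 0.0006
```

Call:
{"op": "send_rows", "data": {"deltas": [[[1,0.04,0.02,0,0,0,0],[1,0,0,0,0,0,0]]]}}

```text
t: 5.55
tool_pos: [0.6029, -0.0452, 0.0919]
tcp_rot: [-0.127, 0.126, -0.696, 0.696]
wrist_force: [1.3, 1.9, 2.0]
width: 0.0003
```

Call:
{"op": "send_rows", "data": {"deltas": [[[1,0,0.02,0,0,0,0],[1,0,0,0,0,0,0]]]}}

```text
t: 5.75
tool_pos: [0.6029, -0.0453, 0.0912]
tcp_rot: [-0.127, 0.126, -0.696, 0.696]
wrist_force: [-0.0, 1.1, 6.0]
width: 0.0005
```

Call:
{"op": "send_rows", "data": {"deltas": [[[1,0,0.02,0,0,0,0],[1,0,0,0,0,0,0]]]}}

```text
t: 5.95
tool_pos: [0.6029, -0.0452, 0.0906]
tcp_rot: [-0.127, 0.126, -0.696, 0.696]
wrist_force: [-0.9, 0.8, 10.1]
width: 0.0002
```

Lid D is firm too: 10 N at about 1.3 mm. Next is lid C.

```bash
python3 -c "from h import *;st('C',.095)"
```

```text
t 5.95 pos [ 0.6029 -0.0452  0.0906] tip z 0.0826 F [-0.9   0.83 10.09] w 0.0002 tiltxz [-0.0013  0.0003]
need (units of 50mm) [-0.104 -0.248 -2.089]
```

Call:
{"op": "send_rows", "data": {"deltas": [[[1,0,-0.4,0,0,0,0],[1,0,-0.3,0,0,0,0],[1,-0.02,0,-0.4,0,0,0],[1,-0.02,0,-0.4,0,0,0],[1,-0.02,0,-0.4,0,0,0],[1,-0.02,0,-0.4,0,0,0],[1,-0.02,0,-0.4,0,0,0],[1,0,0.2,-0.09,0,0,0],[1,0,0.2,0,0,0,0],[1,0,0,0,0,0,0],[1,0,0,0,0,0,0]]]}}

```text
t: 7.05
tool_pos: [0.5702, 0.0525, 0.1037]
tcp_rot: [-0.125, 0.126, -0.696, 0.696]
wrist_force: [1.0, 0.6, -0.4]
width: 0.0006
```

```bash
python3 -c "from h import *;st('C',.0848)"
```

```text
t 7.05 pos [0.5702 0.0525 0.1037] tip z 0.0957 F [ 1.04  0.59 -0.42] w 0.0006 tiltxz [0.0015 0.0006]
need (units of 50mm) [-0.031  0.218 -0.031]
```

Call:
{"op": "send_rows", "data": {"deltas": [[[1,-0.02,0.08,-0.03,0,0,0],[1,0,0.06,0,0,0,0],[1,0,0.04,0,0,0,0],[1,0,0.02,0,0,0,0],[1,0,0,0,0,0,0],[1,0,0,0,0,0,0]]]}}

```text
t: 7.65
tool_pos: [0.5708, 0.0559, 0.0946]
tcp_rot: [-0.126, 0.126, -0.696, 0.696]
wrist_force: [0.6, 0.6, 0.4]
width: 0.0004
```

Call:
{"op": "send_rows", "data": {"deltas": [[[1,0,0.02,0,0,0,0],[1,0,0,0,0,0,0]]]}}

```text
t: 7.85
tool_pos: [0.571, 0.056, 0.0937]
tcp_rot: [-0.126, 0.126, -0.696, 0.696]
wrist_force: [-0.5, 0.3, 2.0]
width: 0.0005
```

Call:
{"op": "send_rows", "data": {"deltas": [[[1,0,0.02,0,0,0,0],[1,0,0,0,0,0,0]]]}}

```text
t: 8.05
tool_pos: [0.571, 0.056, 0.0931]
tcp_rot: [-0.126, 0.126, -0.696, 0.696]
wrist_force: [-1.5, 0.1, 6.3]
width: 0.0002
```

Call:
{"op": "send_rows", "data": {"deltas": [[[1,0,0.02,0,0,0,0],[1,0,0,0,0,0,0]]]}}

```text
t: 8.25
tool_pos: [0.571, 0.056, 0.0925]
tcp_rot: [-0.126, 0.126, -0.696, 0.696]
wrist_force: [-3.3, 0.2, 10.4]
width: 0.0004
```

Lid C is firm. Lid A should be the loose one, but I'll press its edge as well to see it rock.

```bash
python3 -c "from h import *;st('A',.091)"
```

```text
t 8.25 pos [0.571  0.056  0.0925] tip z 0.0845 F [-3.32  0.23 10.44] w 0.0004 tiltxz [-0.0008  0.0002]
need (units of 50mm) [ 2.085 -0.131 -0.096]
```

Call:
{"op": "send_rows", "data": {"deltas": [[[1,0,-0.4,0,0,0,0],[1,0,-0.2,0,0,0,0],[1,0.4,0,-0.02,0,0,0],[1,0.4,0,-0.02,0,0,0],[1,0.4,0,-0.02,0,0,0],[1,0.4,0,-0.02,0,0,0],[1,0.4,0,-0.02,0,0,0],[1,0.08,0.2,0,0,0,0],[1,0,0.2,0,0,0,0],[1,0,0,0,0,0,0],[1,0,0,0,0,0,0]]]}}

```text
t: 9.35
tool_pos: [0.4721, 0.0243, 0.1012]
tcp_rot: [0.126, -0.126, 0.696, -0.696]
wrist_force: [0.5, -0.3, -0.6]
width: 0.0004
```

```bash
python3 -c "from h import *;st('A',.0798)"
```

```text
t 9.35 pos [0.4721 0.0243 0.1012] tip z 0.0932 F [ 0.47 -0.29 -0.56] w 0.0004 tiltxz [ 0.     -0.0001]
need (units of 50mm) [0.01  0.268 0.005]
```

Call:
{"op": "send_rows", "data": {"deltas": [[[1,0,0.1,0,0,0,0],[1,0,0.08,0,0,0,0],[1,0,0.04,0,0,0,0],[1,0,0.02,0,0,0,0],[1,0,0,0,0,0,0]]]}}

```text
t: 9.85
tool_pos: [0.4716, 0.0241, 0.0893]
tcp_rot: [0.126, -0.126, 0.696, -0.696]
wrist_force: [-0.7, 0.2, -0.1]
width: 0.0002
```

Call:
{"op": "send_rows", "data": {"deltas": [[[1,0,0.02,0,0,0,0],[1,0,0,0,0,0,0]]]}}

```text
t: 10.05
tool_pos: [0.4717, 0.0241, 0.0885]
tcp_rot: [-0.126, 0.126, -0.696, 0.696]
wrist_force: [1.6, -0.1, -0.1]
width: 0.0003
```

Call:
{"op": "send_rows", "data": {"deltas": [[[1,0,0.02,0,0,0,0],[1,0,0,0,0,0,0]]]}}

```text
t: 10.25
tool_pos: [0.4717, 0.0241, 0.0875]
tcp_rot: [0.126, -0.126, 0.696, -0.696]
wrist_force: [0.2, 0.2, -0.1]
width: 0.0004
```

Call:
{"op": "send_rows", "data": {"deltas": [[[1,0,0.02,0,0,0,0],[1,0,0,0,0,0,0]]]}}

```text
t: 10.45
tool_pos: [0.4717, 0.0241, 0.0865]
tcp_rot: [-0.126, 0.126, -0.696, 0.696]
wrist_force: [1.2, -0.1, 0.6]
width: 0.0005
```

Call:
{"op": "send_rows", "data": {"deltas": [[[1,0,0.02,0,0,0,0],[1,0,0,0,0,0,0]]]}}

```text
t: 10.65
tool_pos: [0.4718, 0.0242, 0.0855]
tcp_rot: [0.126, -0.126, 0.696, -0.696]
wrist_force: [0.8, 0.3, 0.5]
width: 0.0007
```

Call:
{"op": "send_rows", "data": {"deltas": [[[1,0,0.02,0,0,0,0],[1,0,0,0,0,0,0]]]}}

```text
t: 10.85
tool_pos: [0.4719, 0.0242, 0.0845]
tcp_rot: [-0.126, 0.126, -0.696, 0.696]
wrist_force: [0.8, 0.8, 1.6]
width: 0.0006
```

Call:
{"op": "send_rows", "data": {"deltas": [[[1,0,0.02,0,0,0,0],[1,0,0,0,0,0,0]]]}}

```text
t: 11.05
tool_pos: [0.472, 0.0242, 0.0835]
tcp_rot: [0.126, -0.126, 0.696, -0.696]
wrist_force: [1.5, 1.1, 1.5]
width: 0.0004
```

Lid A gives way at about 1.5 N. I'll check visually that it really tips.

Run:
```python
from h import *
c=r.capture("side");f=c["frame"][150:270,300:460];cv2.imwrite("pics/s2.png",cv2.resize(f,None,fx=5,fy=5,interpolation=2)[:600,:800])
for e,a in discs(c): print(a,np.round(e[0],1),np.round(e[1],1),round(e[2],1))
st('A',.11,0)
```

```text
343.0 [376.6 219.4] [16.7 27.3] 108.9
298.0 [320.6 202.7] [14.7 26.6] 89.1
223.5 [343.3 175.3] [12.2 23.9] 89.6
t 11.1 pos [0.4719 0.0242 0.0836] tip z 0.0756 F [0.68 0.16 1.66] w 0.0008 tiltxz [-0.0006  0.0001]
need (units of 50mm) [-0.654 -0.689  0.004]
```

View pics/s2.png

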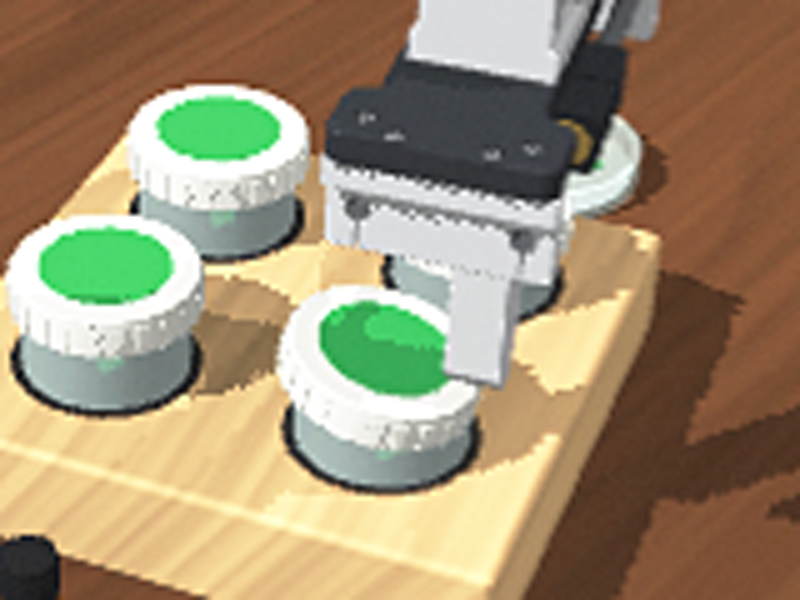

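The crop shows lid A (376.6, 219.4 in the full picture) tipped clearly under the finger; its disc ellipse is turned 109° instead of 90°. Next I'll lift and go over its middle.

Call:
{"op": "send_rows", "data": {"deltas": [[[1,0,-0.2,0,0,0,0],[1,0,-0.3,0,0,0,0],[1,-0.3,0,0,0,0,0],[1,-0.35,0,0,0,0,0],[1,0,0.15,0,0,0,0],[1,0,0.1,0,0,0,0],[1,0,0,0,0,0,0],[1,0,0,0,0,0,0]]]}}

```text
t: 11.9
tool_pos: [0.5007, 0.0351, 0.0956]
tcp_rot: [-0.125, 0.127, -0.696, 0.696]
wrist_force: [0.4, -0.3, -0.3]
width: 0.0004
```

```bash
python3 -c "from h import *;st('A',.0798,0)"
```

```text
t 11.9 pos [0.5007 0.0351 0.0956] tip z 0.0876 F [ 0.4  -0.33 -0.29] w 0.0004 tiltxz [ 0.0021 -0.0003]
need (units of 50mm) [-0.039  0.156  0.005]
```

Call:
{"op": "send_rows", "data": {"deltas": [[[1,-0.03,0.1,0,0,0,0],[1,0,0.04,0,0,0,0],[1,0,0.02,0,0,0,0],[1,0,0,0,0,0,0]]]}}

```text
t: 12.3
tool_pos: [0.5034, 0.036, 0.0883]
tcp_rot: [-0.126, 0.126, -0.696, 0.696]
wrist_force: [0.1, 0.2, 2.8]
width: 0.0004
```

Call:
{"op": "send_rows", "data": {"deltas": [[[1,0,0.02,0,0,0,0],[1,0,0.02,0,0,0,0],[1,0,0.02,0,0,0,0],[1,0,0,0,0,0,0]]]}}

```text
t: 12.7
tool_pos: [0.5033, 0.036, 0.0855]
tcp_rot: [-0.126, 0.126, -0.696, 0.696]
wrist_force: [-0.9, -0.3, 6.9]
width: 0.0007
```

Call:
{"op": "send_rows", "data": {"deltas": [[[1,0,0.02,0,0,0,0],[1,0,0.02,0,0,0,0],[1,0,0,0,0,0,0]]]}}

```text
t: 13.0
tool_pos: [0.5033, 0.036, 0.0835]
tcp_rot: [-0.126, 0.126, -0.696, 0.696]
wrist_force: [-2.0, -0.6, 6.6]
width: 0.0005
```

Call:
{"op": "send_rows", "data": {"deltas": [[[1,0,0.02,0,0,0,0],[1,0,0.02,0,0,0,0],[1,0,0,0,0,0,0]]]}}

```text
t: 13.3
tool_pos: [0.5034, 0.036, 0.0825]
tcp_rot: [-0.126, 0.126, -0.696, 0.696]
wrist_force: [-4.3, -0.5, 16.7]
width: 0.0004
```

Call:
{"op": "send_rows", "data": {"deltas": [[[1,0,0.02,0,0,0,0],[1,0,0,0,0,0,0]]]}}

```text
t: 13.5
tool_pos: [0.5034, 0.036, 0.0823]
tcp_rot: [-0.126, 0.126, -0.696, 0.696]
wrist_force: [-5.1, -0.6, 26.0]
width: 0.0007
```

It has hit a firm stop about 6 mm down at 26 N. I'll lift clear and look.

Call:
{"op": "send_rows", "data": {"deltas": [[[1,0,-0.2,0,0,0,0],[1,0,-0.5,0,0,0,0],[1,0,-0.7,0,0,0,0],[1,0,-0.7,0,0,0,0],[1,0.5,-0.4,0,0,0,0],[1,0.5,0,0.5,0,0,0],[1,0.5,0,0.8,0,0,0],[1,0.3,0,0.8,0,0,0],[1,0,0,0.8,0,0,0],[1,0,0,0.8,0,0,0],[1,0,0,0.8,0,0,0],[1,0,0,0.8,0,0,0],[1,0,0,0.5,0,0,0],[1,0,0,0,0,0,0],[1,0,0,0,0,0,0]]]}}

```text
t: 15.0
tool_pos: [0.5205, -0.2667, 0.2044]
tcp_rot: [0.126, -0.126, 0.696, -0.695]
wrist_force: [-0.1, 0.2, -0.7]
width: 0.0008
```

Run:
```python
from h import *
st()
a=r.capture("top");c=r.capture("side");f=c["frame"][130:310,220:460];cv2.imwrite("pics/s3.png",cv2.resize(f,None,fx=3.3,fy=3.3,interpolation=2)[:600,:800])
S=discs(c);T=discs(a)
for e,_ in T:
    for f,_ in S:
        x,d=tri(a,e[0],c,f[0])
        if d<.006 and .06<x[2]<.11: print(np.round(x,4),round(d,4),np.round(f[0],1),np.round(f[1],1),round(f[2],1))
```

```text
t 15.0 pos [ 0.5205 -0.2667  0.2044] tip z 0.1964 F [-0.13  0.22 -0.71] w 0.0008 tiltxz [ 0.0006 -0.0014]
[0.5025 0.0356 0.0738] 0.0008 [376.8 222.3] [16.  27.5] 93.9
[ 0.533  -0.0639  0.08  ] 0.0004 [395.5 188.8] [13.3 24.7] 94.2
[0.6022 0.066  0.0848] 0.0002 [320.6 202.7] [14.7 26.6] 89.1
[ 0.6326 -0.0334  0.0833] 0.0002 [343.3 175.3] [12.2 23.9] 89.6
```

View pics/s3.png

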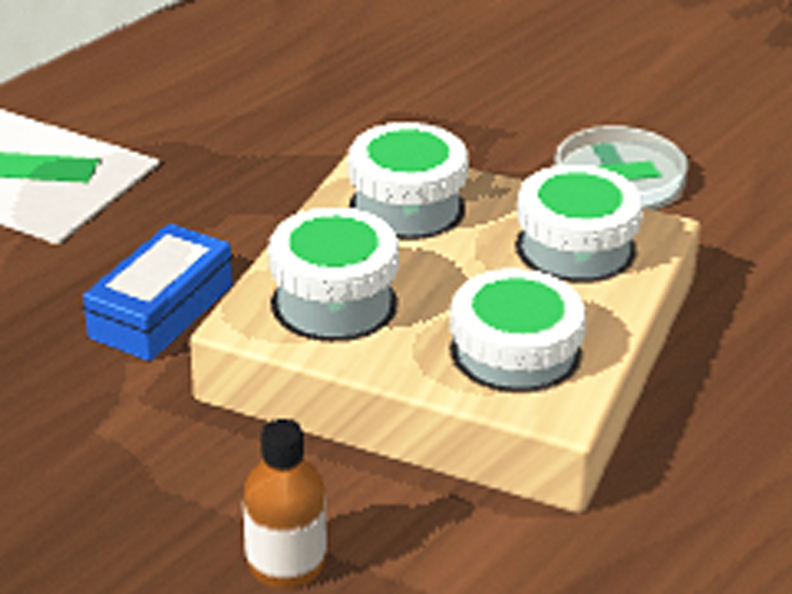

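The picture shows lid A level and 6 mm lower, with its centre at (376.8, 222.3) and z 0.0738. The other lids and the bottle, dish and box are where they were. I'm handing in.

```bash
python3 -c "from h import *;print(r.finish_job())"
```

```text
the job is handed in; nothing more can be done
None
```

I found the loose lid, the near-left one at (0.503, 0.036), and pressed it home. The job is handed in at about 15 s of the 51 s allowed.

- **Finding it:** I pressed the near edges of all four lids in turn. The first three were firm: 9 to 10 N for 1.2 to 1.4 mm, with no tipping. The fourth gave way at about 1.5 N, a little under the 2 to 4 N expected. Its edge sank about 4 to 5 mm, and the side picture showed it tipped.
- **Pressing it home:** I pressed it in the middle. It slid at readings of about 7 N, below the stated 9 to 12 N, though I only read the force between steps and may have missed a peak. It then met a firm stop at 26 N.
- **Last checks:** From the two cameras, its top went from z 0.0798 to 0.0738, a drop of 6.0 mm, and it looks level. The other three lids are unchanged to within 0.2 mm. The bottle, dish and slide box look undisturbed, and the arm stands clear of everything.

I did not press its edge again afterwards, so I judged it level and home from the pictures and the firm stop.

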